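# Clamp a separation column with a lever bolt

## Task

The separation column lies in the bench clamp under a lever bolt that is still loose by part of a turn. Holding the upright lever, screw the bolt in clockwise until it is fully home and snug on the column, without overtightening it, then fold the lever down fully closed and let go. Leave the column in its cradle and do not disturb the things lying around.

Things in the scene. Friction and masses are not known exactly. Their poses are not given: they have to be found in the camera images.
- clamp_base: The bench clamp, fixed: aluminium plate 130 (x) x 100 (y) x 12 mm, a dark V cradle along its y, posts at x = -47 and +47 mm (14 x 28 mm) and a crossbar along x, 110 x 28 mm, its top 72 mm above the bench, with a 30 mm round bush on it up to 77 mm. The bolt goes down through the middle and ends in a round 22 mm sprung pad over the column. Origin under the plate's centre, at bench level; z up.
- bolt_head (a point): The bolt's head above the bush, on the bolt's upright axis, 81 to 84 mm above the bench. It tightens clockwise seen from above (negative about world z), sinking 1 mm per rad, and starts 1.3 to 2.8 rad short of home, in no fixed relation to the lever's heading. While loose it turns with a steady drag of about 0.1 N m; the drag winds the springy bolt up 0.17 rad, which shows as lost motion and springs back on letting go.
- lever_pivot (a point): The lever's hinge pin in the fork (14 x 21 mm, 20 mm high) on the bolt's axis, 93 to 97 mm above the bench. The frame turns with the bolt, not with the folding: x is the level direction to which the lever folds, y the pin, z up. Bolt home: the torque needed climbs steeply, 0.6 N m per further rad. Snug = about 0.1 to 0.2 N m above the loose drag; about 0.35 N m above it (0.5 rad past home) is too tight, even briefly.
- lever_grip (a point): A point inside the lever, 60 mm from the hinge pin, at which to hold it. The lever is a plain aluminium bar, 14 mm wide along its y (the hinge pin's direction), 10 mm thick along its x, its rounded end 88 mm from the pin; z runs from pin to end, upright at the start. Gripped with the fingers closing along y at 40 N or more it turns the bolt. It folds when its back (-x side) is pushed towards x.
- lever (a joint): The lever's fold angle: 0 = upright (open, as at the start), grows as it folds down, 1.57 = level, fully closed at its stop, its axis about 93 mm above the bench. It turns with about 0.2 N m of drag (some 3 N at 60 mm) and stays where it is left. A light press from above on the outer half brings it to the stop.
- column: The separation column to be clamped: a steel tube 10 mm thick with 20 mm hex ends, 178 mm long along its y axis, lying loose in the V cradle along the clamp's y, tube axis 32 mm above the bench. Origin under the middle, 8.5 mm below the tube's axis. The pad comes down near its middle.
- wrench_8: Bystander: an open-ended steel wrench, 25 x 149 x 6 mm, lying on the bench. To be left alone.
- syringe_5ml: Bystander: a clear plastic syringe, 20 x 115 x 20 mm, lying on the bench. To be left alone.
- fitting_0: Bystander: a small tan tube fitting, 10 x 22 x 8 mm, lying on the bench. To be left alone.
- beaker_50: Bystander: a small clear beaker, 45 mm across and 58 mm tall. To be left alone.
Not all that is in view belongs to the job. What is shaped like the column but green is not meant.

How it is judged:
By the outcome, as a careful person would: the job done as asked, in the order asked, and still so for the second after the job is handed in, with the robot touching nothing.
It also fails if it takes over 72 s, if anything falls off the work surface, if the arm or the gripper's body presses on something with over 40 N, if the wrist force passes 120 N, or if a joint passes its speed limit or range.

## Robot

A 6-joint arm with a two-finger parallel gripper is mounted at the origin on a cart in front of the work surface, level with it; the furniture and walls round the work are solid. World frame = base frame: x ahead of the robot, y to its left, z up, the work surface at z = 0. Lengths are in m, angles in rad, forces in N, time in s.
With the tool pointing down it reaches from about 0.275 to 0.75 m from the base axis. Payload 10.2 kg.
Tool frame: the origin (TCP) lies on the front face of the gripper's body, between the roots of the fingers; the fingertips stand 64 mm ahead of it and the grasp point (between the pads) lies 45 mm ahead of it; z points along the fingers, y is the line along which they close (so a half turn about z gives the same grasp; the last joint's range is limited). The gripper opens to 88 mm and grips with 3 to 60 N. Pads are 18 mm wide; open, the fingers measure 123 mm over their backs; the gripper's body (75 mm by 187 mm) begins 45 mm behind the grasp point.
Start: joints at [1.046, 0.313, 1.498, -0, 1.331, -0.223], TCP at [0.156, 0.501, 0.303] pointing down, gripper open.
Joint ranges: [-2.94, 2.94], [-0.97, 2.17], [0.19, 2.56], [-1.23, 4.37], [0.02, 3.11], [-2.88, 2.88]. Speed limits (rad/s): [2.39, 2.39, 3.01, 3.14, 3.14, 3.14].

## Interface

Orientations are given as a unit quaternion [x, y, z, w].
In Python, from bench import env, eyes, spotter gives the robot as it stands.
- The arm moves only by the tool carry_out, never from a script. Its argument "increments" is text: rows parted by semicolons, each of 7 numbers parted by spaces: the shift along the tool's x, y, z in mm, then the turn, a rotation vector about the tool's x, y, z in degrees, then the opening, from 0 (shut) to 1 (fully open). In form: dx dy dz rx ry rz claw; .... A call has 1 to 8 rows; each row shifts and turns the commanded pose from where the row before left it, along the tool's axes as they then stand; what a row does not reach is not made up. A row lasts 1/8 s, in which the tool goes at most 62.5 mm and 10.7 degrees, less where a joint would pass 70% of its speed; a pose out of reach is approached as far as the arm can. A call is refused whole if a number of a shift passes 62.5 or a number of a turn 10.7, either way. A call with a gripper value outside its range is refused whole. The fingers move at their own pace and stop on an object; "grip_force" is the grip in N (left out, the last holds). Time passes only in rows, so rows that do not move let the fingers close. It gives the time, the measured TCP pose, the force, the opening and the grip force at its end, in the units of the state.
- env.sense(): the state, without advancing time (a new reading comes with each control period).
- eyes.grab_frame(name): name is "scene" or "top" or "wrist"; returns a dict with "img" (384x512x3 uint8, red, green, blue), "camera_matrix" (3x3 intrinsics, pixels), "dist_coeffs" ([k1, k2, p1, p2, k3] as OpenCV has them; the pictures are not rectified), "world_from_camera" (4x4, takes a point from camera to world coordinates). Camera axes: x right, y down, z forward; pixel columns grow to the right and rows downward; lengths in m; the calibration is good to about 2 mm. A picture is of the moment at which its call begins. There is no depth.
- env.job_done(): hands the job in; it is judged then, once.
Trained networks look in the newest picture that a camera, given by its name, has taken for a name from the list of things; names that differ only in an ending like _2 or _b are one class to them, and where a whole thing is asked for, a point or a joint stands for the part that bears it (a point fixed in the world has none). Each returns a list of dicts, best first, with "confidence" (0 to 1); they miss things now and then, are a little off and sometimes report something else, mostly with a low value. They report only what shows in the picture. A call takes as long as a camera call. They do not tell look-alikes from the thing itself.
- spotter.cut_out(target, camera): "region" (384x512 bool, what is visible of it) and "rect" ([left, top, right, bottom] in pixels, round what is visible of it).
- spotter.mark_of(target, camera): "position" ([column, row] in pixels: a listed point, or the origin of a listed thing).
The state is a dict: "t": time; "joint_pos": joint angles; "joint_vel": joint speeds; "effort": joint torques, N m; "eef_pos": TCP position; "tcp_rot": TCP orientation; "wrist_force": force on the tool from outside, world axes, zero at the start; "moment": the same for the moment, N m; "grip_width": opening from 0.0 (shut) to 1.0 (fully open); "finger_force": force on a finger pad.
Only numpy, scipy, OpenCV 4.12 (cv2) and the standard library are available. Lean on these libraries where they do the work, as an engineer would, in place of code of your own. Each camera call takes 0.05 s, during which the arm holds its last target. There are 200 camera calls.

## Working session

There is one attempt and no reset: what is moved stays moved. The work goes in short steps, Python scripts to look and compute and a tool call to move; the robot and the scene stay as the last step left them, time stands still between calls to the robot, and variables do not carry over. Pictures are saved under pics/ and viewed, at most 10 in all, crops included, and the job is handed in when it is done.

Besides the shell and the picture viewer there is one more tool, called after "Call:" as name(argument=value, ...) on one line, values as JSON. carry_out: Moves the arm, as the interface text tells. Its arguments: {"type":"object","properties":{"increments":{"type":"string"},"grip_force":{"type":"number"}},"required":["increments"]}

```bash
mkdir -p pics; cat > h.py <<'E'
import numpy as np, cv2
from bench import env, eyes, spotter
from scipy.spatial.transform import Rotation as R
def ray(f,px):
    u=cv2.undistortPoints(np.array([[px]],float),f["camera_matrix"],np.array(f["dist_coeffs"],float))[0,0]
    T=np.array(f["world_from_camera"]); d=T[:3,:3]@np.array([u[0],u[1],1]); return T[:3,3],d/np.linalg.norm(d)
def atz(f,px,z):
    o,d=ray(f,px); return o+d*(z-o[2])/d[2]
def tri(rs):
    A=sum(np.eye(3)-np.outer(d,d) for o,d in rs); b=sum((np.eye(3)-np.outer(d,d))@o for o,d in rs); return np.linalg.solve(A,b)
def proj(f,p):
    T=np.linalg.inv(np.array(f["world_from_camera"])); 
    return cv2.projectPoints(np.array([p],float),cv2.Rodrigues(T[:3,:3])[0],T[:3,3],f["camera_matrix"],np.array(f["dist_coeffs"],float))[0][0,0]
def save(f,n): cv2.imwrite("pics/"+n,f["img"][:,:,::-1])
E
python3 - <<'E'
from h import *
np.set_printoptions(precision=4,suppress=True)
s=env.sense(); print(s)
F={c:eyes.grab_frame(c) for c in("scene","top")}
im=np.hstack([F[c]["img"] for c in F]); cv2.imwrite("pics/a.png",cv2.resize(im,(800,300),interpolation=cv2.INTER_AREA)[:,:,::-1])
for c in F: save(F[c],c+"0.png")
for n in("bolt_head","lever_pivot","lever_grip","clamp_base","column"):
    rs=[]
    for c in F:
        m=spotter.mark_of(n,c); print(n,c,[(np.round(x["position"],1),round(x["confidence"],2)) for x in m[:3]])
        if m: rs.append(ray(F[c],m[0]["position"]))
    if len(rs)==2: print(n,tri(rs))
E
```

```text
{'t': 0.0, 'joint_pos': array([ 1.0456,  0.3135,  1.4984, -0.    ,  1.331 , -0.2234]), 'joint_vel': array([ 0.002 ,  0.0013,  0.0001,  0.    ,  0.0014, -0.0013]), 'effort': array([  0.0006, -40.2203, -25.2272,   0.0696,   0.0351,  -0.0001]), 'eef_pos': array([0.156 , 0.5011, 0.3022]), 'tcp_rot': array([ 0.1503,  0.9886, -0.0006, -0.0002]), 'wrist_force': array([-0.4546,  0.3468, -0.1475]), 'moment': array([-0.0512,  0.0075, -0.031 ]), 'finger_force': 0.0, 'grip_width': 0.9984763566391246}
bolt_head scene [(array([299.4, 243.6]), 0.78)]
bolt_head top [(array([325.2, 178.2]), 0.48)]
bolt_head [ 0.5176 -0.0737  0.0767]
lever_pivot scene [(array([298.2, 238.3]), 0.82)]
lever_pivot top [(array([324. , 176.3]), 0.63)]
lever_pivot [ 0.5187 -0.0689  0.0887]
lever_grip scene [(array([299.1, 216.5]), 0.56)]
lever_grip top [(array([328.3, 176.1]), 0.67), (array([394.3, 169. ]), 0.48)]
lever_grip [ 0.5136 -0.0686  0.1638]
clamp_base scene [(array([296.6, 261.9]), 0.97)]
clamp_base top [(array([314.9, 181. ]), 0.56)]
clamp_base [ 0.5211 -0.0622 -0.0136]
column scene [(array([240.7, 168.2]), 0.91), (array([296.1, 257. ]), 0.69), (array([309.4, 325.7]), 0.47)]
column top [(array([321.6, 178.8]), 0.93), (array([189.8, 186.4]), 0.84)]
column [ 0.4585 -0.0299  0.2924]
```

View pics/scene0.png

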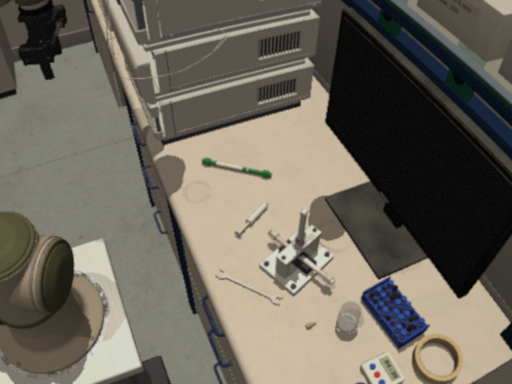

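View pics/top0.png

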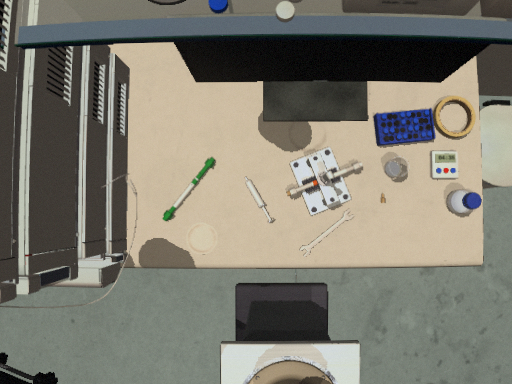

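The scene image shows the clamp at (298,255) with the upright lever at (303,225). The top view shows it at (322,181). The green column look-alike is at (237,168) scene and (190,187) top, so it's ruled out. The only lever is the upright bar on the clamp, and the second lever_grip hit at top (394,169) is the beaker.

```bash
python3 - <<'E'
from h import *
np.set_printoptions(precision=4,suppress=True)
f=eyes.grab_frame("wrist"); s=env.sense(); Rt=R.from_quat(s["tcp_rot"]).as_matrix()
T=np.array(f["world_from_camera"]); print(Rt); print("cam in tool",Rt.T@(T[:3,3]-s["eef_pos"]),"\n",Rt.T@T[:3,:3],f["camera_matrix"][0,0])
t=np.array([0.44,-0.07,0.30]); print("to go mm tool",Rt.T@(t-s["eef_pos"])*1000)
t=np.array([0.515,-0.072,0.30]); print("to go mm tool",Rt.T@(t-s["eef_pos"])*1000)
f=eyes.grab_frame("scene")
img=f["img"][180:310,220:360]; cv2.imwrite("pics/crop.png",cv2.resize(img,None,fx=4,fy=4,interpolation=cv2.INTER_CUBIC)[:,:,::-1])
E
```

```text
[[-0.9548  0.2972  0.    ]
 [ 0.2972  0.9548 -0.    ]
 [-0.     -0.     -1.    ]]
cam in tool [ 0.0695 -0.0004 -0.0832] 
 [[-0.0001 -0.9625 -0.2714]
 [ 1.     -0.0004  0.0009]
 [-0.0009 -0.2714  0.9625]] 313.1751244269691
to go mm tool [-440.897  -461.048     2.7482]
to go mm tool [-513.1016 -440.6641    2.75  ]
```

View pics/crop.png

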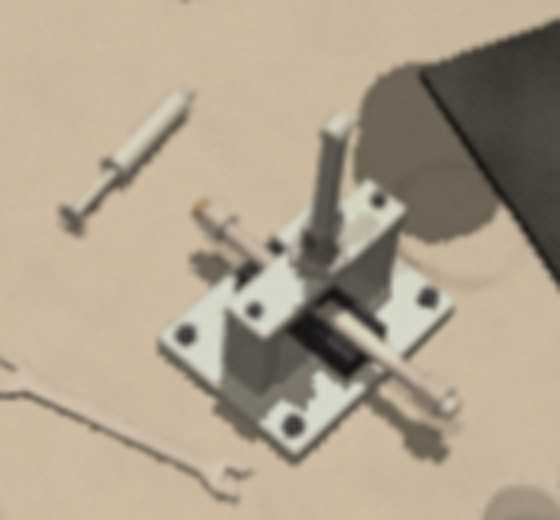

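The crop confirms it: upright lever in the fork on the clamp's crossbar, with the steel column (not green) under it. I'm moving to a viewing pose.

Call:
carry_out(increments="-18 -57 0 0 0 0 1; -18 -57 -4 0 0 0 1; -45 -38.6 -4 0 0 0 1; -45 -38.6 -4 0 0 0 1; -45 -38.6 -4 0 0 0 1; -45 -38.6 -4 0 0 0 1; -45 -38.6 -4 0 0 0 1; -45 -38.6 -4 0 0 0 1", grip_force=50)

```text
t: 1.7
eef_pos: [0.3461, 0.0784, 0.3312]
tcp_rot: [0.151, 0.989, 0.0, 0.001]
wrist_force: [0.3, 0.9, 0.2]
grip_width: 0.997
finger_force: 0.0
```

Call:
carry_out(increments="-45 -38.6 0 0 0 0 1; -45 -38.6 0 0 0 0 1; -45 -38.6 0 0 0 0 1; 0 0 0 0 0 0 1; 0 0 0 0 0 0 1; 0 0 0 0 0 0 1")

```text
t: 2.45
eef_pos: [0.4396, -0.0694, 0.331]
tcp_rot: [0.15, 0.989, -0.0, 0.0]
wrist_force: [-0.6, -0.4, -0.3]
grip_width: 1.0
finger_force: 0.0
```

```bash
cat > look.py <<'E'
from h import *
import sys
np.set_printoptions(precision=4,suppress=True)
s=env.sense(); print(s["t"],s["eef_pos"],s["tcp_rot"],s["joint_pos"],s["wrist_force"])
F={c:eyes.grab_frame(c) for c in sys.argv[2:]}
for c in F: save(F[c],f"{sys.argv[1]}_{c}.png")
for n in("bolt_head","lever_pivot","lever_grip","clamp_base"):
    rs=[]
    for c in F:
        m=spotter.mark_of(n,c); print(n,c,[(np.round(x["position"],1),round(x["confidence"],2)) for x in m[:2]])
        if m: rs.append(ray(F[c],m[0]["position"]))
        z={"bolt_head":.0825,"lever_pivot":.095,"lever_grip":.155,"clamp_base":0}[n]
        if m: print("   at z",atz(F[c],m[0]["position"],z))
    if len(rs)>1: print(n,tri(rs))
E
python3 look.py b wrist scene
```

```text
2.45 [ 0.4396 -0.0694  0.331 ] [ 0.1497  0.9887 -0.      0.0002] [-0.421   0.1127  1.6722  0.0001  1.3563 -1.6913] [-0.5906 -0.3553 -0.2608]
bolt_head wrist [(array([280.1, 236.5]), 0.79)]
   at z [ 0.5203 -0.072   0.0825]
bolt_head scene [(array([298.2, 244.1]), 0.59)]
   at z [ 0.5116 -0.0766  0.0825]
bolt_head [ 0.5179 -0.0726  0.0777]
lever_pivot wrist [(array([284.1, 239.7]), 0.79)]
   at z [ 0.5197 -0.068   0.095 ]
lever_pivot scene [(array([299.5, 238.5]), 0.67)]
   at z [ 0.5153 -0.0728  0.095 ]
lever_pivot [ 0.5201 -0.0685  0.0888]
lever_grip wrist [(array([286.9, 266.6]), 0.76)]
   at z [ 0.5188 -0.0694  0.155 ]
lever_grip scene [(array([300.9, 215.7]), 0.75)]
   at z [ 0.5183 -0.0617  0.155 ]
lever_grip [ 0.5134 -0.0686  0.1655]
clamp_base wrist [(array([279.7, 210.5]), 0.96)]
   at z [ 0.5189 -0.0671  0.    ]
clamp_base scene [(array([296. , 262.3]), 0.75)]
   at z [ 0.5172 -0.0704  0.    ]
clamp_base [ 0.52   -0.0674 -0.0057]
```

View pics/b_wrist.png

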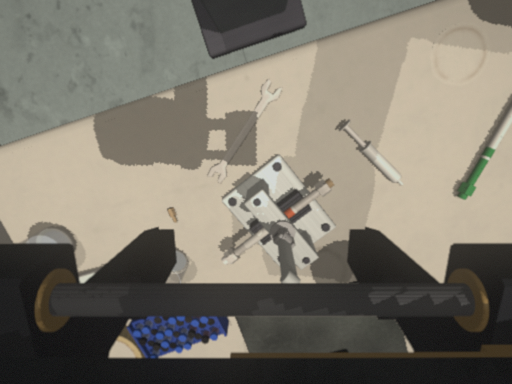

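The wrist image shows the clamp around (278,210), with the lever rising from the fork at (284,238) to its end near (288,280). Next I need the lever's heading, so I'll zoom in.

```bash
python3 - <<'E'
import cv2
a=cv2.imread("pics/b_wrist.png")[205:295,235:335]; b=cv2.imread("pics/b_scene.png")[195:265,265:345]
a=cv2.resize(a,(500,450),interpolation=cv2.INTER_CUBIC); b=cv2.resize(b,(300,262),interpolation=cv2.INTER_CUBIC)
import numpy as np
o=np.zeros((450,800,3),np.uint8); o[:,:500]=a; o[:262,500:]=b; cv2.imwrite("pics/c.png",o)
E
```

```text
(no output)
```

View pics/c.png

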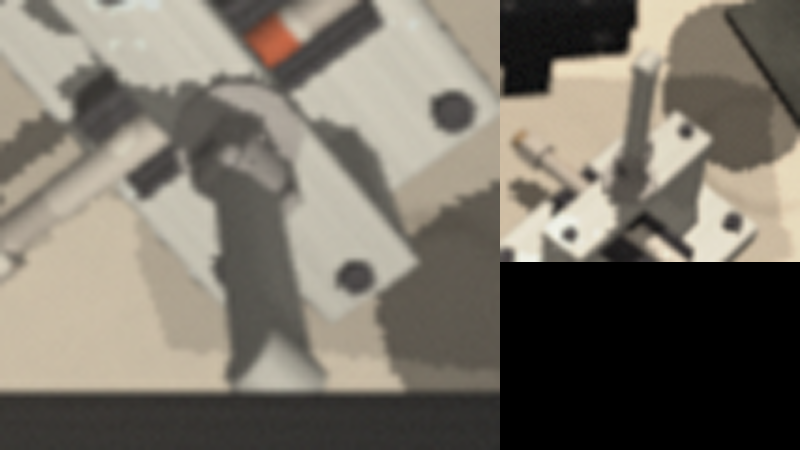

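Call:
carry_out(increments="-46 4 0 0 0 0 1; -46 4 0 0 0 0 1; 0 0 0 0 0 0 1; 0 0 0 0 0 0 1; 0 0 0 0 0 0 1")

```text
t: 3.58
eef_pos: [0.5296, -0.0898, 0.3312]
tcp_rot: [0.15, 0.989, -0.0, 0.0]
wrist_force: [-0.0, 0.5, 0.6]
grip_width: 1.004
finger_force: 0.0
```

```bash
python3 look.py d wrist; python3 - <<'E'
import cv2,sys
sys.path.insert(0,'.')
a=cv2.imread("pics/d_wrist.png")[110:260,200:380]
cv2.imwrite("pics/d.png",cv2.resize(a,(720,600),interpolation=cv2.INTER_CUBIC))
E
```

```text
3.575 [ 0.5296 -0.0898  0.3312] [ 0.1503  0.9886 -0.0001  0.0002] [-0.3863  0.3207  1.4126 -0.      1.4079 -1.6553] [-0.0387  0.5211  0.5701]
bolt_head wrist [(array([275. , 152.5]), 0.91)]
   at z [ 0.5158 -0.0705  0.0825]
lever_pivot wrist [(array([277.1, 154. ]), 0.62)]
   at z [ 0.5159 -0.0689  0.095 ]
lever_grip wrist [(array([279.6, 171. ]), 0.92)]
   at z [ 0.5205 -0.0711  0.155 ]
clamp_base wrist [(array([274.1, 145.8]), 0.57)]
   at z [ 0.52   -0.0693  0.    ]
```

View pics/d.png

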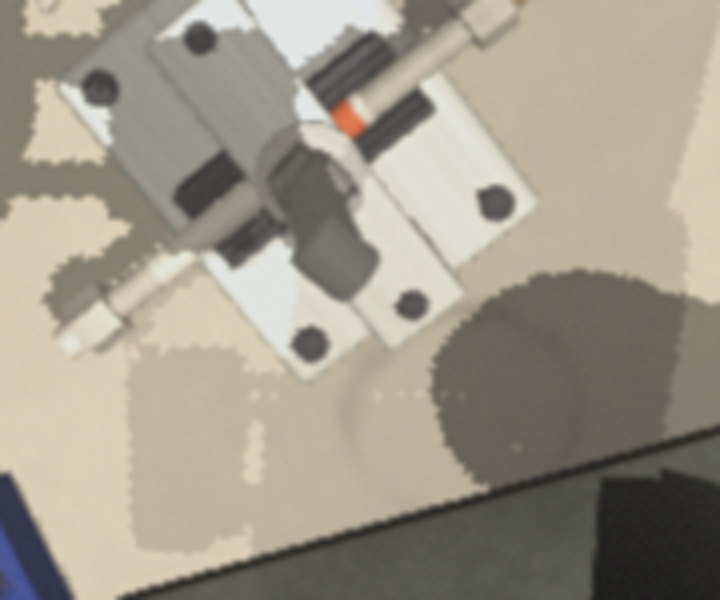

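```bash
python3 - <<'E'
from h import *
f=eyes.grab_frame("wrist")
cx,cy=.5185,-.0695; N=380; S=.060
out=[]
K=f["camera_matrix"];D=np.array(f["dist_coeffs"],float);T=np.linalg.inv(np.array(f["world_from_camera"]))
for z in(.180,.100):
    g=(np.arange(N)/N-.5)*S
    X,Y=np.meshgrid(cx+g,cy-g); P=np.stack([X,Y,X*0+z],-1).reshape(-1,3)
    p=cv2.projectPoints(P,cv2.Rodrigues(T[:3,:3])[0],T[:3,3],K,D)[0].reshape(N,N,2).astype(np.float32)
    r=cv2.remap(f["img"],p[...,0],p[...,1],cv2.INTER_CUBIC)
    r=np.clip((r.astype(float)-30)*1.9,0,255).astype(np.uint8)
    for k in range(0,N,63): r[::6,k]=(255,0,0); r[k,::6]=(255,0,0)
    out.append(r)
cv2.imwrite("pics/e.png",np.hstack(out)[:,:,::-1])
E
```

```text
(no output)
```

View pics/e.png

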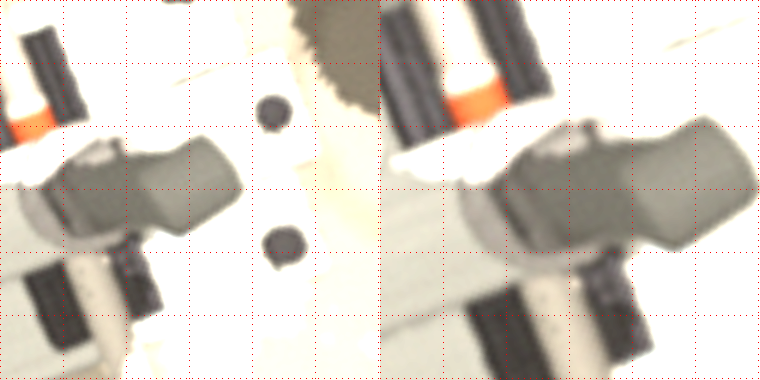

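The rectified view shows the lever end with corners at about (140,180), (205,138), (240,185) and (180,235). Its 14 mm width therefore runs along about 38° in world yaw, centred near (0.5185, -0.069). I'm aligning the fingers to 38° and descending over it.

Call:
carry_out(increments="16.5 16 0 0 0 0 1; 0 0 0 0 0 10 1; 0 0 0 0 0 10 1; 0 0 0 0 0 10 1; 0 0 0 0 0 4.7 1; 0 0 40 0 0 0 1; 0 0 20 0 0 0 1; 0 0 0 0 0 0 1")

```text
t: 4.88
eef_pos: [0.5188, -0.0698, 0.2698]
tcp_rot: [0.438, 0.899, -0.0, -0.001]
wrist_force: [-0.1, -0.3, -0.1]
grip_width: 0.996
finger_force: 0.0
```

```bash
python3 - <<'E'
from h import *
np.set_printoptions(precision=4,suppress=True)
f=eyes.grab_frame("wrist"); s=env.sense(); print(s["eef_pos"],R.from_quat(s["tcp_rot"]).as_matrix()[:,1],s["moment"],s["joint_pos"])
for n in("lever_grip","lever_pivot"):
  m=spotter.mark_of(n,"wrist")
  for x in m[:2]: print(n,x["position"],x["confidence"],atz(f,x["position"],.155 if n=="lever_grip" else .095))
save(f,"g.png")
E
```

```text
[ 0.5192 -0.0699  0.271 ] [ 0.7879  0.6158 -0.0001] [-0.0325  0.0309 -0.0131] [-0.3577  0.3371  1.5496  0.      1.255  -1.021 ]
lever_grip [263.5, 212.5] 0.92 [ 0.5203 -0.0696  0.155 ]
lever_pivot [262.5, 186.4] 0.96 [ 0.5184 -0.0681  0.095 ]
```

View pics/g.png

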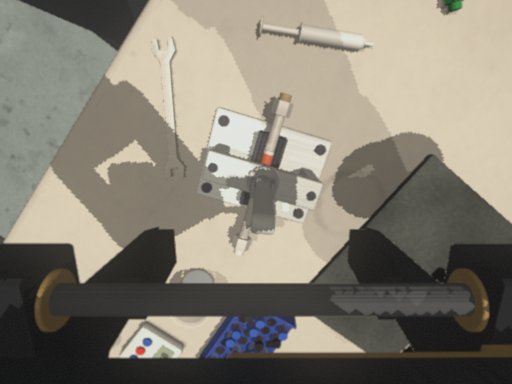

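The fingers line up with the lever, which appears as a vertical bar at (263,200), centred between them. Next: descend, then close.

Call:
carry_out(increments="0 0 25 0 0 0 1; 0 0 25 0 0 0 1; 0 0 20 0 0 0 1; 0 0 0 0 0 0 1; 0 0 0 0 0 0 0.3; 0 0 0 0 0 0 0.3; 0 0 0 0 0 0 0.3; 0 0 0 0 0 0 0.3", grip_force=50)

```text
t: 6.02
eef_pos: [0.5193, -0.0699, 0.201]
tcp_rot: [0.438, 0.899, 0.0, 0.0]
wrist_force: [0.6, -0.6, 0.2]
grip_width: 0.571
finger_force: 0.0
```

Call:
carry_out(increments="0 0 0 0 0 0 0; 0 0 0 0 0 0 0; 0 0 0 0 0 0 0; 0 0 0 0 0 0 0; 0 0 0 0 0 0 0", grip_force=50)

```text
t: 6.65
eef_pos: [0.5193, -0.0698, 0.2007]
tcp_rot: [0.438, 0.899, 0.0, 0.0]
wrist_force: [1.1, 0.5, -0.9]
grip_width: 0.152
finger_force: 50.0
```

```bash
cat > st.py <<'E'
from h import *
np.set_printoptions(precision=4,suppress=True)
M=[]
for i in range(3):
    if i: eyes.grab_frame("top")
    s=env.sense(); M.append(np.r_[s["wrist_force"],s["moment"]])
y=R.from_quat(s["tcp_rot"]).as_matrix()[:,1]
print(s["t"],s["eef_pos"],"yaw",np.degrees(np.arctan2(y[1],y[0])),"q6",s["joint_pos"][5],"grip",s["grip_width"],s["finger_force"]);print(np.array(M)); print("tool",R.from_quat(s["tcp_rot"]).inv().apply(np.mean(M,0)[:3]))
E
python3 st.py
```

```text
6.75 [ 0.5193 -0.0698  0.2007] yaw 38.00603261049158 q6 -1.0210077206724002 grip 0.16063996065047895 49.9900261696348
[[ 1.0758  0.5363 -0.8576  0.1411 -0.2197 -0.0488]
 [ 1.5097  1.0067 -0.4698  0.1797 -0.2219 -0.0341]
 [ 1.5292  1.2735 -1.2424  0.2098 -0.2271 -0.0289]]
tool [-0.1047  1.6585  0.8572]
```

Held: the opening is 14 mm and the forces are small. I'm turning 70° clockwise, which is the assured loose range.

Call:
carry_out(increments="0 0 0 0 0 10 0; 0 0 0.17 0 0 10 0; 0 0 0.17 0 0 10 0; 0 0 0 0 0 0 0")

```text
t: 7.25
eef_pos: [0.519, -0.0699, 0.2004]
tcp_rot: [0.655, 0.755, -0.0, -0.0]
wrist_force: [-1.9, -0.9, 0.7]
grip_width: 0.153
finger_force: 50.0
```

```bash
python3 st.py
```

```text
7.35 [ 0.519  -0.0699  0.2004] yaw 8.226367499360437 q6 -0.5011267113744988 grip 0.1528181311266372 49.9966962901658
[[-1.9158 -0.8693  0.6721 -0.0558  0.3509  0.105 ]
 [-2.1309  0.2015  0.6694 -0.1103  0.4028  0.1349]
 [-1.6927 -0.5035  1.5073 -0.1259  0.3826  0.1184]]
tool [-0.1127 -1.95   -0.9482]
```

Call:
carry_out(increments="0 0 0.17 0 0 10 0; 0 0 0.17 0 0 10 0; 0 0 0.17 0 0 10 0; 0 0 0.17 0 0 10 0; 0 0 0 0 0 0 0")

```text
t: 7.98
eef_pos: [0.5186, -0.0698, 0.1996]
tcp_rot: [0.874, 0.485, -0.001, -0.001]
wrist_force: [-5.6, 0.0, 3.5]
grip_width: 0.156
finger_force: 50.0
```

```bash
python3 st.py
```

```text
8.075 [ 0.5186 -0.0698  0.1996] yaw -31.803734069895093 q6 0.1976431892771847 grip 0.15494845582461647 49.99922050604255
[[-5.6113  0.0292  3.4867 -0.0894  0.9886  0.0618]
 [-6.1354  0.9228  3.8896  0.0176  0.9658  0.1613]
 [-5.6112  0.0322  2.67   -0.1072  0.9968  0.1004]]
tool [-2.7739 -5.097  -3.3355]
```

Call:
carry_out(increments="-0.4 -0.7 0 0 0 10 0; 0 0 0 0 0 0 0")

```text
t: 8.32
eef_pos: [0.5181, -0.0698, 0.1995]
tcp_rot: [0.913, 0.408, -0.0, -0.0]
wrist_force: [-2.4, 1.2, 0.9]
grip_width: 0.155
finger_force: 50.0
```

```bash
python3 st.py
```

```text
8.425 [ 0.5181 -0.0697  0.1995] yaw -41.71329203199394 q6 0.37000577952017166 grip 0.15620409943581992 49.996095133126346
[[-2.448   1.1508  0.931   0.0756  0.6675  0.1063]
 [-4.1661  0.2596 -0.4084  0.092   0.6516  0.1333]
 [-4.5973  0.4537  0.4397  0.0716  0.7102  0.1166]]
tool [-2.023  -3.2035 -0.3164]
```

Call:
carry_out(increments="0 0 0.1 0 0 8 0; 0 0 0 0 0 0 0")

```text
t: 8.68
eef_pos: [0.5181, -0.0697, 0.1994]
tcp_rot: [0.939, 0.344, -0.0, -0.0]
wrist_force: [-5.7, 1.0, 0.1]
grip_width: 0.154
finger_force: 50.0
```

```bash
python3 st.py
```

```text
8.775 [ 0.5181 -0.0697  0.1994] yaw -49.73051572385901 q6 0.5098975510802061 grip 0.15119402452562208 49.99575271546519
[[-5.7336  0.9933  0.0963  0.2427  0.9168  0.1182]
 [-5.2628  1.4061  0.7267  0.2636  1.0201  0.1632]
 [-5.2016  1.2889  0.4186  0.2361  0.9977  0.1029]]
tool [-3.3254 -4.4285 -0.4071]
```

Call:
carry_out(increments="-0.8 -0.7 0.1 0 0 8 0; 0 0 0 0 0 0 0")

```text
t: 9.02
eef_pos: [0.5175, -0.0696, 0.1993]
tcp_rot: [0.961, 0.278, 0.0, -0.0]
wrist_force: [-1.5, 2.8, -2.8]
grip_width: 0.15
finger_force: 50.0
```

```bash
python3 st.py
```

```text
9.125 [ 0.5175 -0.0697  0.1993] yaw -57.73711886052578 q6 0.6488649446599156 grip 0.15263758952644005 49.9925247673923
[[-1.5051  2.8372 -2.7641  0.4114  0.2026  0.0566]
 [-1.4405  2.6384 -2.2464  0.4562  0.3324  0.1556]
 [-0.484   2.6516 -3.0968  0.4465  0.1969  0.1696]]
tool [ 0.4784 -2.9005  2.7032]
```

Call:
carry_out(increments="0 0 0.1 0 0 7 0; 0 0 0 0 0 0 0")

```text
t: 9.38
eef_pos: [0.5174, -0.0696, 0.1993]
tcp_rot: [0.976, 0.218, 0.0, -0.0]
wrist_force: [-0.5, 4.8, -3.7]
grip_width: 0.151
finger_force: 50.0
```

```bash
python3 st.py
```

```text
9.475 [ 0.5174 -0.0696  0.1992] yaw -64.76900726505873 q6 0.7716051577213011 grip 0.14761136089082888 49.99146611497963
[[-0.5347  4.7939 -3.6705  0.6608  0.1972  0.0764]
 [ 0.2631  3.4259 -3.2737  0.6785  0.2155  0.16  ]
 [ 0.142   4.6649 -3.4494  0.7261  0.2089  0.0832]]
tool [ 1.791  -3.9021  3.4666]
```

Call:
carry_out(increments="0.3 -0.7 0.4 0 0 8 0; 0 0 0 0 0 0 0")

```text
t: 9.72
eef_pos: [0.5174, -0.0692, 0.1991]
tcp_rot: [0.989, 0.15, 0.0, 0.0]
wrist_force: [-0.4, 2.5, -1.7]
grip_width: 0.155
finger_force: 50.0
```

```bash
sed -i 's/range(3)/range(5)/; s/print(np.array(M)); /print("mean",np.mean(M,0),"Mz",np.array(M)[:,5]); /' st.py; python3 st.py
```

```text
9.925 [ 0.5174 -0.0692  0.1991] yaw -72.84476982051056 q6 0.9138708580010496 grip 0.15290881178376162 49.99402173427427
mean [-0.6497  2.1594 -1.3143  0.3306  0.3074  0.1309] Mz [0.1489 0.0681 0.1516 0.1468 0.1389]
tool [ 0.016  -2.2554  1.3137]
```

Call:
carry_out(increments="0 0 0.1 0 0 8 0; 0 0 0 0 0 0 0")

```text
t: 10.18
eef_pos: [0.5174, -0.0691, 0.199]
tcp_rot: [0.997, 0.08, 0.0, 0.0]
wrist_force: [-0.7, 2.6, -1.1]
grip_width: 0.156
finger_force: 50.0
```

```bash
python3 st.py
```

```text
10.375 [ 0.5173 -0.0691  0.1989] yaw -80.85640393440566 q6 1.0537834669503143 grip 0.15455837336354594 49.99460302622367
mean [-0.6282  2.0854 -1.0408  0.4175  0.33    0.1215] Mz [0.0557 0.1531 0.1403 0.1447 0.1139]
tool [-0.2889 -2.1587  1.0407]
```

Call:
carry_out(increments="0 0 0.2 0 0 8 0; 0 0 0 0 0 0 0")

```text
t: 10.62
eef_pos: [0.5174, -0.069, 0.1988]
tcp_rot: [1.0, 0.01, 0.0, -0.0]
wrist_force: [-1.3, 3.1, 0.7]
grip_width: 0.157
finger_force: 50.0
```

```bash
python3 st.py
```

```text
10.825 [ 0.5173 -0.069   0.1988] yaw -88.85866801987865 q6 1.1934784471258897 grip 0.14889646331751 49.996800985773504
mean [-1.1154  3.5035  0.6498  0.6344  0.3634  0.1413] Mz [0.0981 0.083  0.1402 0.1854 0.1998]
tool [-1.0453 -3.5251 -0.6497]
```

Call:
carry_out(increments="0 0 0.2 0 0 8 0; 0 0 0 0 0 0 0")

```text
t: 11.08
eef_pos: [0.5174, -0.0689, 0.1987]
tcp_rot: [0.998, -0.06, 0.0, -0.0]
wrist_force: [-1.8, 4.7, 2.4]
grip_width: 0.153
finger_force: 50.0
```

```bash
python3 st.py
```

```text
11.275 [ 0.5174 -0.0689  0.1987] yaw -96.76273263102878 q6 1.331454310318972 grip 0.156516509285923 50.000335609635925
mean [-1.6812  4.8882  3.5669  0.9479  0.4998  0.2383] Mz [0.2218 0.2635 0.283  0.2132 0.2098]
tool [-2.2442 -4.657  -3.5665]
```

Home has been reached, at about +0.12 N m above the drag. I'll go 3° more to sit mid-range, with a small recentring shift, then check.

Call:
carry_out(increments="0 -0.5 0 0 0 3 0; 0 0 0 0 0 0 0; 0 0 0 0 0 0 0")

```text
t: 11.65
eef_pos: [0.5174, -0.0687, 0.1987]
tcp_rot: [0.996, -0.086, 0.0, 0.0]
wrist_force: [-2.0, 2.4, 4.9]
grip_width: 0.153
finger_force: 50.0
```

```bash
python3 st.py; python3 st.py
```

```text
11.85 [ 0.5175 -0.0687  0.1987] yaw -99.90963519088469 q6 1.3872595407412132 grip 0.15228000906853967 50.00172660361777
mean [-2.3573  2.6244  4.7924  0.6082  0.5923  0.2777] Mz [0.2142 0.2635 0.2786 0.2972 0.335 ]
tool [-2.7716 -2.1785 -4.7941]
12.05 [ 0.5174 -0.0687  0.1987] yaw -99.91120445445834 q6 1.3872556738849533 grip 0.15448234709166306 50.00165564568533
mean [-2.2959  2.7225  5.0713  0.6207  0.5895  0.2725] Mz [0.335  0.2786 0.2564 0.2229 0.2695]
tool [-2.7285 -2.2858 -5.0726]
```

The torque is +0.15 N m above the drag, so it's snug. I'm releasing, rising and closing the fingers, then going to the robot side of the lever (-tool x).

Call:
carry_out(increments="0 0 0 0 0 0 0.5; 0 0 0 0 0 0 0.5; 0 0 0 0 0 0 0.5; 0 0 0 0 0 0 0.5; 0 0 -30 0 0 0 0.5; 0 0 -30 0 0 0 0.5; 0 0 0 0 0 0 0; 0 0 0 0 0 0 0", grip_force=20)

```text
t: 13.05
eef_pos: [0.5171, -0.0685, 0.2575]
tcp_rot: [0.996, -0.087, -0.001, -0.0]
wrist_force: [0.6, -0.9, -0.4]
grip_width: 0.294
finger_force: 0.0
```

Call:
carry_out(increments="-20 0 0 0 0 0 0; -20 0 0 0 0 0 0; 0 0 0 0 0 0 0; 0 0 0 0 0 0 0; 0 0 0 0 0 0 0")

```text
t: 13.68
eef_pos: [0.4784, -0.0618, 0.2582]
tcp_rot: [0.996, -0.087, -0.0, -0.0]
wrist_force: [-0.8, 0.0, -1.2]
grip_width: 0.004
finger_force: 0.0
```

```bash
python3 st.py; python3 look.py k wrist scene; python3 - <<'E'
import cv2,numpy as np
a=cv2.imread("pics/k_wrist.png"); b=cv2.imread("pics/k_scene.png")[180:300,230:350]
o=np.zeros((384,800,3),np.uint8); o[:,:512]=a; o[:288,512:]=cv2.resize(b,(288,288),interpolation=cv2.INTER_CUBIC); cv2.imwrite("pics/k.png",o)
E
```

```text
13.875 [ 0.4782 -0.0617  0.2584] yaw -99.99057816324971 q6 1.3732558735522007 grip 0.005668857663651981 0.0
mean [-0.1589 -0.0708 -0.5086  0.0306  0.1458  0.0013] Mz [-0.0073  0.0047 -0.016   0.0226  0.0023]
tool [-0.1441  0.0973  0.5086]
13.875 [ 0.4782 -0.0617  0.2584] [ 0.9962 -0.0871 -0.0001 -0.    ] [-0.3719  0.2603  1.689  -0.      1.1924  1.3733] [-0.2238  0.4923 -0.587 ]
bolt_head wrist [(array([261.3, 139.7]), 0.94)]
   at z [ 0.5186 -0.0689  0.0825]
bolt_head scene [(array([296.1, 242. ]), 0.56), (array([296.9, 238.5]), 0.55)]
   at z [ 0.5101 -0.0705  0.0825]
bolt_head [ 0.5155 -0.0669  0.0728]
lever_pivot wrist [(array([261.9, 139.5]), 0.65)]
   at z [ 0.5201 -0.0696  0.095 ]
lever_pivot scene [(array([297.9, 238.9]), 0.74), (array([298.7, 244.1]), 0.44)]
   at z [ 0.512  -0.0724  0.095 ]
lever_pivot [ 0.5174 -0.068   0.0847]
lever_grip wrist [(array([261. , 153.3]), 0.66), (array([262.1, 132.4]), 0.3)]
   at z [ 0.5187 -0.0688  0.155 ]
lever_grip scene [(array([298.8, 215.3]), 0.68)]
   at z [ 0.5151 -0.0593  0.155 ]
lever_grip [ 0.5161 -0.0658  0.1598]
clamp_base wrist [(array([262.5, 132.3]), 0.92)]
   at z [ 0.517  -0.0698  0.    ]
clamp_base scene [(array([295.6, 261.7]), 0.77), (array([252.5, 222.9]), 0.74)]
   at z [ 0.5171 -0.0688  0.    ]
clamp_base [ 0.5169 -0.0696  0.0012]
```

View pics/k.png

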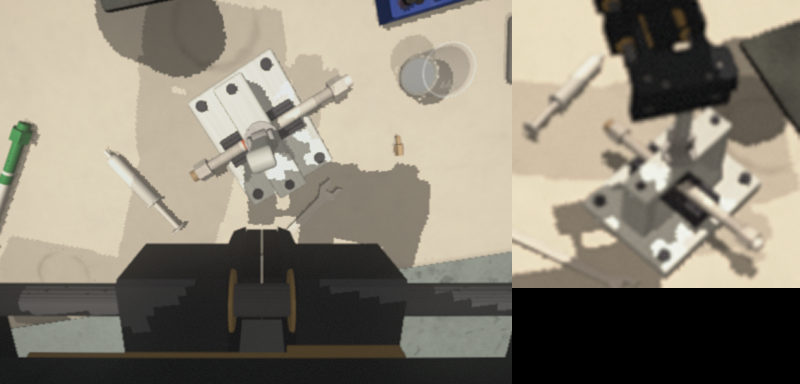

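The picture shows the lever still upright at (260,150), with the closed fingers at (262,240) on the robot side. The column is in place. I'm lowering to try a gentle push along +tool x.

Call:
carry_out(increments="0 0 20 0 0 0 0; 0 0 19 0 0 0 0; 20 0 0 0 0 0 0; 4 0 0 0 0 0 0; 3 0 0 0 0 0 0; 0 0 0 0 0 0 0")

```text
t: 15.12
eef_pos: [0.5035, -0.0659, 0.2192]
tcp_rot: [0.996, -0.087, -0.002, -0.0]
wrist_force: [-6.6, 0.5, 0.8]
grip_width: 0.007
finger_force: 3.1
```

```bash
python3 st.py
```

```text
15.325 [ 0.5034 -0.0659  0.2193] yaw -99.9770818397058 q6 1.3838592887524321 grip 0.0038579372430949618 2.9803562304005027
mean [-6.0451  0.873   0.6676  0.156   1.0312  0.0261] Mz [ 0.0463  0.0316  0.026   0.0291 -0.0028]
tool [-6.107   0.1874 -0.6487]
```

Call:
carry_out(increments="2 0 0 0 0 0 0; 0 0 0 0 0 0 0")

```text
t: 15.58
eef_pos: [0.5047, -0.066, 0.2192]
tcp_rot: [0.996, -0.087, -0.003, -0.001]
wrist_force: [-11.4, 1.8, 4.3]
grip_width: 0.003
finger_force: 5.7
```

```bash
python3 st.py
```

```text
15.775 [ 0.5047 -0.066   0.2192] yaw -99.96518570725277 q6 1.3845835180935497 grip 0.003135402787709372 5.637062843888998
mean [-11.3901   2.3435   3.3681   0.3397   1.7663   0.0403] Mz [0.0184 0.0296 0.0229 0.0736 0.0568]
tool [-11.6426  -0.3387  -3.3024]
```

It's stiff, so this isn't the back. The lever must fold toward the robot (-tool x), so I'm going over to the far side.

Call:
carry_out(increments="-20 0 0 0 0 0 0; 0 0 -50 0 0 0 0; 31 0 0 0 0 0 0; 30 0 0 0 0 0 0; 0 0 25 0 0 0 0; 0 0 25 0 0 0 0; 0 0 0 0 0 0 0; 0 0 0 0 0 0 0")

```text
t: 16.77
eef_pos: [0.5472, -0.0739, 0.2207]
tcp_rot: [0.996, -0.087, 0.001, 0.0]
wrist_force: [-0.3, 0.5, 0.7]
grip_width: 0.005
finger_force: 0.0
```

Call:
carry_out(increments="-14 0 0 0 0 0 0; -5 0 0 0 0 0 0; 0 0 0 0 0 0 0; -5 0 0 0 0 0 0; 0 0 0 0 0 0 0")

```text
t: 17.4
eef_pos: [0.5237, -0.0701, 0.2202]
tcp_rot: [0.996, -0.087, 0.001, 0.001]
wrist_force: [3.6, -4.0, 2.3]
grip_width: 0.007
finger_force: 2.4
```

```bash
python3 st.py
```

```text
17.6 [ 0.5238 -0.0701  0.2202] yaw -99.9914268120088 q6 1.3907567270759846 grip 0.002621672063599178 2.5458229062496684
mean [ 3.0213 -4.4956  2.0093 -0.7253 -0.2588  0.0608] Mz [0.0455 0.0924 0.0518 0.0467 0.0678]
tool [ 3.7594  3.9054 -1.9976]
```

It folds this way, but there's a side force because the lever sprang back about 10° on release. I'm backing off, turning the tool back 10° and pushing squarely.

Call:
carry_out(increments="8 0 0 0 0 0 0; 0 0 0 0 0 -10 0; 0 -2.5 0 0 0 0 0; 0 0 0 0 0 0 0; -8 0 0 0 0 0 0; -6 0 0 0 0 0 0; -6 0 0 0 0 0 0; 0 0 0 0 0 0 0")

```text
t: 18.6
eef_pos: [0.5108, -0.0688, 0.2195]
tcp_rot: [1.0, -0.0, 0.0, 0.0]
wrist_force: [1.7, -3.3, -2.3]
grip_width: 0.006
finger_force: 2.5
```

```bash
python3 st.py; python3 look.py m wrist scene top | grep -A1 -E "lever"
```

```text
18.8 [ 0.5111 -0.0687  0.2195] yaw -90.0038565865196 q6 1.2101948701894978 grip 0.007640650311795456 2.3535876887035556
mean [ 1.5566 -3.5869 -2.8545 -0.5891 -0.0904  0.0493] Mz [0.0375 0.0707 0.0385 0.047  0.0525]
tool [1.5583 3.5858 2.8549]
lever_pivot wrist [(array([262.5, 196. ]), 0.75)]
   at z [ 0.5192 -0.0698  0.095 ]
lever_pivot scene [(array([297.7, 237. ]), 0.63), (array([251.4, 222.3]), 0.26)]
   at z [ 0.5137 -0.0682  0.095 ]
lever_pivot top []
lever_pivot [ 0.5164 -0.068   0.0912]
lever_grip wrist []
lever_grip scene [(array([291. , 223.1]), 0.55)]
   at z [ 0.4934 -0.0697  0.155 ]
lever_grip top []
clamp_base wrist [(array([260. , 171.6]), 0.94)]
```

Call:
carry_out(increments="8 0 0 0 0 0 0; 10 0 -20 0 0 0 0; 10 0 -40 0 0 0 0; 0 0 -30 0 0 0 0; 0 0 0 0 0 0 0; 0 0 0 0 0 0 0")

```text
t: 20.3
eef_pos: [0.539, -0.0681, 0.3084]
tcp_rot: [1.0, 0.0, -0.001, -0.001]
wrist_force: [-0.7, -0.8, -1.1]
grip_width: 0.001
finger_force: 0.0
```

```bash
cat > yaw.py <<'E'
from h import *
np.set_printoptions(precision=4,suppress=True)
s=env.sense(); print(s["t"],s["eef_pos"],s["moment"])
P=np.array([.5175,-.0685,.094])
for c in("wrist","scene"):
    f=eyes.grab_frame(c); mp=spotter.mark_of("lever_pivot",c); mg=spotter.mark_of("lever_grip",c); 
    if c=="wrist": save(f,"n_wrist.png"); r=spotter.cut_out("lever",c); print("cut",[(x["confidence"],x["rect"]) for x in r[:2]])
    print(c,[(x["position"],x["confidence"]) for x in mp[:2]],[(x["position"],x["confidence"]) for x in mg[:2]])
    if not(mp and mg): continue
    for corr in(0,1):
        g=np.array(mg[0]["position"],float)
        if corr: g+=proj(f,P)-np.array(mp[0]["position"])
        o,d=ray(f,g); b=d@(P-o); cc=(P-o)@(P-o)-.06**2; D=b*b-cc
        for t in([b-np.sqrt(D),b+np.sqrt(D)] if D>0 else [b]):
            v=o+t*d-P; print(" corr",corr,v,"yaw",np.degrees(np.arctan2(v[1],v[0]))%360,"fold",np.degrees(np.arctan2(np.hypot(*v[:2]),v[2])))
E
python3 yaw.py
python3 - <<'E'
from h import *
import cv2
a=cv2.imread("pics/n_wrist.png"); b=a[100:280,180:340]; cv2.imwrite("pics/n.png",cv2.resize(b,None,fx=3.3,fy=3.3,interpolation=cv2.INTER_CUBIC))
E
```

```text
20.3 [ 0.539  -0.0681  0.3084] [-0.0086  0.1796  0.0319]
cut [(0.7, [255.0, 186.6, 272.0, 229.2])]
wrist [([261.2, 198.4], 0.74)] [([263.0, 238.8], 0.74)]
 corr 0 [-0.0176 -0.001   0.0574] yaw 183.21094614250734 fold 17.0454216468046
 corr 0 [-0.0548 -0.0013 -0.0243] yaw 181.31655842247207 fold 113.94297940195125
 corr 1 [-0.0175 -0.0016  0.0574] yaw 185.08657537706455 fold 17.028673109398422
 corr 1 [-0.0548 -0.002  -0.0244] yaw 182.12033375416055 fold 114.00335566792988
scene [([297.8, 239.2], 0.62)] [([294.6, 217.4], 0.73)]
 corr 0 [-0.0108  0.0097  0.0582] yaw 138.05883773323933 fold 14.065399844722148
 corr 0 [ 0.0183  0.0554 -0.0139] yaw 71.73998357419575 fold 103.43675347052404
 corr 1 [-0.0054  0.0137  0.0582] yaw 111.39820607859754 fold 14.157637136593166
 corr 1 [ 0.0216  0.0555 -0.0073] yaw 68.7369178919632 fold 97.0309282170487
```

The lever has folded about 17° and now heads about 183°. I'm re-approaching along that heading, with side forces watched.

Call:
carry_out(increments="0 0 45 0 0 0 0; 0 0 44 0 0 0 0; 0 0 0 0 0 0 0; -14 1 0 0 0 0 0; -10 0.5 0 0 0 0 0; -6 0.3 2 0 0 0 0; -6 0.3 2.5 0 0 0 0; 0 0 0 0 0 0 0")

```text
t: 21.65
eef_pos: [0.5034, -0.0709, 0.2169]
tcp_rot: [1.0, -0.0, 0.001, 0.001]
wrist_force: [1.0, -1.9, 3.2]
grip_width: 0.006
finger_force: 1.9
```

```bash
python3 st.py
```

```text
21.85 [ 0.5035 -0.0707  0.2163] yaw -89.99136852320397 q6 1.2003354057617934 grip 0.004332715046031234 2.172431361573195
mean [ 0.971  -1.7194  3.5165 -0.2852  0.0419  0.0358] Mz [0.0107 0.076  0.0579 0.0092 0.0255]
tool [ 0.9737  1.7209 -3.515 ]
```

Call:
carry_out(increments="-5 0.4 2 0 0 0 0; -5 0.4 3 0 0 0 0; -6.5 0.5 5 0 0 0 0; 0 0 0 0 0 0 0")

```text
t: 22.35
eef_pos: [0.4858, -0.0718, 0.2053]
tcp_rot: [1.0, -0.0, -0.001, -0.0]
wrist_force: [0.2, -1.1, -0.4]
grip_width: 0.004
finger_force: 0.9
```

```bash
python3 st.py
```

```text
22.55 [ 0.4864 -0.0718  0.2056] yaw -89.99142937346315 q6 1.1853414405547134 grip 0.007525112606211421 0.698253938813167
mean [-0.3859 -1.4718 -0.3946 -0.2681  0.2471 -0.0007] Mz [-0.0104  0.0124  0.0196  0.0057 -0.0309]
tool [-0.3856  1.4719  0.3944]
```

Call:
carry_out(increments="-5.5 0.5 5.4 0 0 0 0; -5.5 0.4 6.7 0 0 0 0; -4 0.3 7 0 0 0 0; -3.4 0.2 7.4 0 0 0 0; 0 0 0 0 0 0 0")

```text
t: 23.18
eef_pos: [0.4678, -0.0731, 0.1788]
tcp_rot: [1.0, -0.0, -0.001, -0.0]
wrist_force: [0.2, -0.2, 0.1]
grip_width: 0.003
finger_force: 0.1
```

```bash
python3 st.py
```

```text
23.375 [ 0.4681 -0.0732  0.1793] yaw -89.9882375453482 q6 1.1674766127431102 grip 0.006846123258016681 0.0
mean [ 0.5332  0.1057 -0.0831 -0.0089  0.1625  0.0262] Mz [0.0232 0.0099 0.0462 0.0055 0.0461]
tool [ 0.5332 -0.1055  0.0827]
```

Call:
carry_out(increments="-2.5 0.1 6 0 0 0 0; -0.5 0 5 0 0 0 0; 0 0 4 0 0 0 0; 0 0 0 0 0 0 0")

```text
t: 23.88
eef_pos: [0.465, -0.0733, 0.164]
tcp_rot: [1.0, 0.0, -0.001, -0.0]
wrist_force: [0.0, 0.1, -0.2]
grip_width: 0.007
finger_force: 0.0
```

```bash
python3 st.py
```

```text
24.075 [ 0.4653 -0.0734  0.1644] yaw -89.99202968917956 q6 1.1646924330758082 grip 0.007942499626253475 0.0
mean [-0.143  -0.1557 -0.0037  0.0014  0.1601 -0.0108] Mz [ 0.0199  0.0013 -0.0678 -0.0072 -0.0002]
tool [-0.1431  0.1557  0.0036]
```

```bash
python3 yaw.py; python3 - <<'E'
import cv2,numpy as np
from h import *
a=eyes.grab_frame("wrist")["img"][90:330,130:390,::-1]; b=eyes.grab_frame("scene")["img"][190:290,240:340,::-1]
o=np.zeros((400,800,3),np.uint8); o[:369,:400]=cv2.resize(a,(400,369)); o[:400,400:]=cv2.resize(b,(400,400),interpolation=cv2.INTER_CUBIC); cv2.imwrite("pics/p.png",o)
E
```

```text
24.075 [ 0.4653 -0.0734  0.1644] [-0.0106  0.1806 -0.0002]
cut [(0.97, [236.6, 117.6, 283.6, 230.8])]
wrist [([254.0, 141.4], 0.96), ([266.3, 124.4], 0.6)] []
scene [([298.5, 238.3], 0.52)] [([275.1, 248.0], 0.48)]
 corr 0 [-0.0585 -0.0098  0.0091] yaw 189.49652869524928 fold 81.28351948213073
 corr 0 [-0.0437  0.0167 -0.0376] yaw 159.05622979829573 fold 128.76298768453913
 corr 1 [-0.0572 -0.0106  0.0148] yaw 190.51982033126168 fold 75.67910243957392
 corr 1 [-0.0395  0.0208 -0.0401] yaw 152.26680483987184 fold 131.93470258879086
```

View pics/p.png

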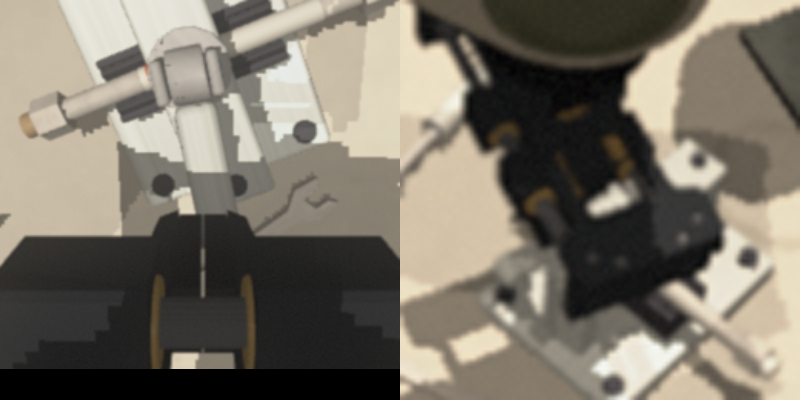

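The lever is folded nearly level: it runs from the fork at (185,75) to under the fingers at (205,215), heading about 189°. I'm centring over it and pressing lightly.

Call:
carry_out(increments="0 2.5 0 0 0 0 0; 0 0 1.5 0 0 0 0; 0 0 1 0 0 0 0; 0 0 0 0 0 0 0")

```text
t: 25.02
eef_pos: [0.4653, -0.0761, 0.1625]
tcp_rot: [1.0, 0.0, 0.0, 0.0]
wrist_force: [-2.7, -0.4, 6.3]
grip_width: 0.001
finger_force: 3.7
```

```bash
python3 st.py
```

```text
25.225 [ 0.4653 -0.0761  0.1625] yaw -89.98309696747593 q6 1.1596698371134389 grip 0.006450513224882815 3.6765513633361024
mean [-3.1438 -0.855   7.3247 -0.1632  0.6148 -0.0213] Mz [-0.0314 -0.0365  0.023  -0.0221 -0.0395]
tool [-3.1419  0.8587 -7.3251]
```

Call:
carry_out(increments="0 0 1 0 0 0 0; 0 0 0 0 0 0 0")

```text
t: 25.48
eef_pos: [0.4654, -0.0763, 0.1622]
tcp_rot: [1.0, 0.0, 0.0, 0.001]
wrist_force: [-6.0, -1.0, 15.1]
grip_width: 0.001
finger_force: 7.7
```

```bash
python3 st.py
```

```text
25.675 [ 0.4654 -0.0763  0.1622] yaw -89.96935547290951 q6 1.1596255007692704 grip 0.007671392493415211 7.663110835128464
mean [-5.9199 -1.0536 15.4252 -0.1847  1.1459 -0.012 ] Mz [ 0.0324 -0.0369 -0.0363 -0.031   0.0117]
tool [ -5.9087   1.0701 -15.4283]
```

It's firm at the stop: 15 N with the tip at 98 mm, which matches a level lever. I'm lifting clear and checking by numbers.

Call:
carry_out(increments="0 0 -20 0 0 0 0; 0 0 -50 0 0 0 0; 0 0 -50 0 0 0 0; 0 0 -30 0 0 0 0; 0 0 0 0 0 0 0; 0 0 0 0 0 0 0")

```text
t: 26.42
eef_pos: [0.465, -0.0758, 0.3098]
tcp_rot: [1.0, 0.0, -0.001, -0.0]
wrist_force: [-0.8, -0.6, -0.8]
grip_width: 0.006
finger_force: 0.0
```

```bash
python3 yaw.py; python3 - <<'E'
from h import *
f=eyes.grab_frame("wrist")
for n,z in(("column",.0235),("lever_grip",.093),("beaker_50",0),("wrench_8",0)):
    print(n,[(x["confidence"],atz(f,x["position"],z).round(4)) for x in spotter.mark_of(n,"wrist")[:2]])
E
```

```text
26.425 [ 0.465  -0.0758  0.3098] [ 0.0063  0.1957 -0.0336]
cut [(0.78, [243.8, 109.6, 277.4, 209.0])]
wrist [([254.4, 119.7], 0.72), ([267.3, 208.5], 0.54)] [([264.5, 182.1], 0.58)]
 corr 0 [-0.0496 -0.01    0.0322] yaw 191.43972078238704 fold 57.57239262061512
 corr 0 [-0.0589 -0.0103 -0.0045] yaw 189.95857208855847 fold 94.29927255647264
 corr 1 [-0.0536 -0.0094  0.0253] yaw 189.95703831292016 fold 65.07474888925385
 corr 1 [-0.0591 -0.0095  0.0043] yaw 189.16103055649313 fold 85.90896280454437
scene [([296.9, 238.6], 0.62)] [([273.9, 249.4], 0.81)]
 corr 0 [-0.0595 -0.0073  0.0013] yaw 187.0369759268463 fold 88.75697261024669
 corr 0 [-0.0489  0.0119 -0.0327] yaw 166.36709227856016 fold 122.98465118498122
 corr 1 [-0.0571 -0.0124  0.0135] yaw 192.2937850548236 fold 76.95507101519459
 corr 1 [-0.0396  0.0186 -0.0411] yaw 154.8583142164744 fold 133.21200320748275
column [(0.63, array([0.5055, 0.2108, 0.0235])), (0.57, array([ 0.5218, -0.0742,  0.0235]))]
lever_grip [(0.56, array([ 0.4589, -0.0794,  0.093 ]))]
beaker_50 [(0.77, array([ 0.5473, -0.2344,  0.    ]))]
wrench_8 [(0.88, array([ 0.3995, -0.0798,  0.    ]))]
```

```bash
python3 -c "
from bench import env
print(env.job_done())"
```

```text
the job is handed in; nothing more can be done
None
```

I screwed the bolt in until it was snug (measured torque about 0.15 N m above the loose drag), folded the lever down to its stop, let go, backed the gripper clear and handed the job in at about 26 s. The hand-in returned no verdict. The column and bystanders got no final visual check, but nothing showed them being disturbed.

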